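# Draw out the culture-plate tray for the daily reading

### The arm

A 7-joint arm with a two-finger parallel gripper is mounted at the origin on a cart in front of the work surface, level with it; the furniture and walls round the work are solid. World frame = base frame: x ahead of the robot, y to its left, z up, the work surface at z = 0. Lengths are in m, angles in rad, forces in N, time in s.
With the tool pointing down it reaches from about 0.4 to 0.9 m from the base axis. Payload 5.5 kg.
Tool frame: the origin (TCP) lies midway between the tips of the shut fingers; the grasp point (between the pads) lies 19 mm behind it; z points along the fingers, y is the line along which they close (so a half turn about z gives the same grasp; the last joint's range is limited). The gripper opens to 92 mm and grips with 3 to 60 N. Pads are 19 mm wide; open, the fingers measure 130 mm over their backs; the gripper's body (75 mm by 190 mm) begins 47 mm behind the grasp point.
Start: joints at [-0.926, 0.501, -0.427, 1.55, 0.221, 1.138, -0.21], TCP at [0.242, 0.603, 0.196] pointing down, gripper open.
Joint ranges: [-2.88, 2.88], [-0.31, 2.03], [-1.54, 1.56], [0.2, 2.42], [-1.41, 4.55], [0.19, 2.02], [-2.57, 2.57]. Speed limits (rad/s): [2.57, 2.57, 3.14, 3.14, 3.14, 3.14, 3.14].

### API

Orientations are given as a unit quaternion [x, y, z, w].
In Python, from bench import r gives the robot as it stands.
- The arm moves only by the tool move_arm, never from a script. Its argument "deltas" is a list of rows, each a list of 2 entries, a list of its own where there are three numbers: the shift along the tool's x, y, z in fractions of the full range, 1 being 0.3 m, then the turn about the tool's z in shares of 45 degrees (1.0 is 45 degrees). In form: [[[dx, dy, dz], spin], ...]. A call has exactly 5 rows; each row is the pose to reach, as a shift and turn from the pose commanded when the call began, along the tool's axes at that moment; what a row does not reach only later rows make up. A row lasts 1/8 s, in which the tool goes at most 62.5 mm and 10.7 degrees, less where a joint would pass 70% of its speed; a pose out of reach is approached as far as the arm can. A shift or turn number past 1, either way, is cut back to 1. A call with a gripper value outside its range is refused whole. "jaw" is the finger opening in m, from 0 to 0.0918, set as the call begins (left out, the last holds). The fingers move at their own pace and stop on an object; the grip force is fixed at half the most. Time passes only in rows, so rows that repeat a pose let the fingers close, or fill a call up. It gives the time, the measured TCP pose, the force, the opening and the grip force at its end, in the units of the state.
- r.sense(): the state, without advancing time (a new reading comes with each control period).
- r.get_image(name): name is "scene" or "top"; returns the picture (480x640x3 uint8, red, green, blue); there is no depth.
- r.get_calibration(name): a dict with "K" (3x3 intrinsics, pixels), "k1" (the pictures are not rectified: a ray, as slopes to the right and down, at radius r is drawn at 1 + k1 r^2 times it, then the intrinsics apply), "origin" and "orientation" of the camera in the world. Camera axes: x right, y down, z forward; pixel columns grow to the right and rows downward; lengths in m; the calibration is good to about 2 mm. A picture is of the moment at which its call begins. get_calibration takes no time and is no camera call.
- r.finish_job(): hands the job in; it is judged then, once.
The state is a dict: "clock": time; "joint_positions": joint angles; "joint_velocities": joint speeds; "joint_efforts": joint torques, N m; "tcp_pos": TCP position; "tool_rot": TCP orientation; "force": force on the tool from outside, world axes, zero at the start; "torque": the same for the moment, N m; "gripper_width": finger opening in m; "gripper_force": force on a finger pad.
Only numpy, scipy, OpenCV 4.12 (cv2) and the standard library are available. Lean on these libraries where they do the work, as an engineer would, in place of code of your own. Each camera call takes 0.05 s, during which the arm holds its last target. There are 200 camera calls.

### The job

The fungal culture plates in the tray with the yellow strip are due for their daily reading. With a fingertip push that tray's slide bolt aside to the right, clear of the tray, then hook a fingertip behind the tray's turned-up front lip and gently draw it all the way out to its stop, with both dishes still lying in their wells. Nothing is gripped or lifted: do not pinch the bolt's knob or the lip, do not touch the dishes, and leave the tray with the blue strip shut and bolted and the pen, pot and bottle where they are.

Things in the scene. Friction and masses are not known exactly. Their poses are not given: they have to be found in the camera images.
- unit_yellow: fixed culture-plate unit: white hood 160 mm deep, 108 wide, 60 high, yellow bar on its roof, open in front. Origin: on the worktop under the middle of the hood's front edge; x runs into the hood (away from the robot), y left, z up; yaw varies a little. Base plate to x=-85 mm, y=-55..55; the bolt's foot at its right, x=-85..-45, y=-155..-45
- tray_yellow (a joint): how far the yellow tray is drawn out on its runners towards the unit's -x, in m: 0 shut, 0.125 at its stop. Stays where it is left; friction about 2 N, weight about 0.4 kg. With the bolt home it moves only 2 mm. (In the rules tray_yellow_c0 is its aluminium lip, the part to hook behind, tray_yellow_c1 the yellow strip with a paper label on the lip's front, towards the robot)
- tray_yellow_lip (a point): top edge, inner side (towards the hood), mid-length of the yellow tray's turned-up front lip, 38 mm above the worktop; moves with the tray. Lip 75 mm wide along y, 5 thick with its yellow strip, 27 above the tray floor (floor top 11 above the worktop, side rims 19). Between lip and hood the shut tray is empty: 56 deep along x, 67 wide, open above
- bolt_yellow (a joint): slide bolt barring the yellow tray, in m: 0 to 0.005 (home) at the start, grows as it is pushed to the right (unit's -y), 0.040 at its end. At 0 its tip covers 20 mm of the lip's front at the right; the tray is free above 0.022. Stays where it is left; friction about 1.5 N, 0.09 kg
- bolt_yellow_knob (a point): centre of the top of the bolt's upright black knob, 54 mm above the worktop; moves with the bolt. Knob 13 mm in diameter from 29 to 54 high; at bolt 0 at unit x=-68, y=-100. The bar under it (10 mm square, top 19 high) runs left through two staples 26 high at unit y=-86..-56; above them the space left of the knob is free
- dish_yellow_front: covered clear petri dish, 60 mm in diameter, 14 mm high, 20 g, lying loose in the front well of the yellow tray; origin: centre of its underside
- tray_yellow_front (a point): centre of the front well's floor in the yellow tray (unit x = 35 mm when shut); moves with the tray; the dish has about 4 mm of play along x and 6 mm along y
- dish_yellow_rear: covered clear petri dish, 60 mm in diameter, 14 mm high, 20 g, lying loose in the rear well of the yellow tray; origin: centre of its underside
- tray_yellow_rear (a point): centre of the rear well's floor in the yellow tray (unit x = 101 mm when shut); moves with the tray; the dish has about 4 mm of play along x and 6 mm along y
- unit_blue: fixed culture-plate unit: white hood 160 mm deep, 108 wide, 60 high, blue bar on its roof, open in front. Origin: on the worktop under the middle of the hood's front edge; x runs into the hood (away from the robot), y left, z up; yaw varies a little. Base plate to x=-85 mm, y=-55..55; the bolt's foot at its right, x=-85..-45, y=-155..-45
- tray_blue (a joint): how far the blue tray is drawn out on its runners towards the unit's -x, in m: 0 shut, 0.125 at its stop. Stays where it is left; friction about 2 N, weight about 0.4 kg. With the bolt home it moves only 2 mm
- tray_blue_lip (a point): top edge, inner side (towards the hood), mid-length of the blue tray's turned-up front lip, 38 mm above the worktop; moves with the tray. Lip 75 mm wide along y, 5 thick with its blue strip, 27 above the tray floor (floor top 11 above the worktop, side rims 19). Between lip and hood the shut tray is empty: 56 deep along x, 67 wide, open above
- bolt_blue (a joint): slide bolt barring the blue tray, in m: 0 to 0.005 (home) at the start, grows as it is pushed to the right (unit's -y), 0.040 at its end. At 0 its tip covers 20 mm of the lip's front at the right; the tray is free above 0.022. Stays where it is left; friction about 1.5 N, 0.09 kg
- bolt_blue_knob (a point): centre of the top of the bolt's upright black knob, 54 mm above the worktop; moves with the bolt. Knob 13 mm in diameter from 29 to 54 high; at bolt 0 at unit x=-68, y=-100. The bar under it (10 mm square, top 19 high) runs left through two staples 26 high at unit y=-86..-56; above them the space left of the knob is free
- dish_blue_front: covered clear petri dish, 60 mm in diameter, 14 mm high, 20 g, lying loose in the front well of the blue tray; origin: centre of its underside
- tray_blue_front (a point): centre of the front well's floor in the blue tray (unit x = 35 mm when shut); moves with the tray; the dish has about 4 mm of play along x and 6 mm along y
- dish_blue_rear: covered clear petri dish, 60 mm in diameter, 14 mm high, 20 g, lying loose in the rear well of the blue tray; origin: centre of its underside
- tray_blue_rear (a point): centre of the rear well's floor in the blue tray (unit x = 101 mm when shut); moves with the tray; the dish has about 4 mm of play along x and 6 mm along y
- marker: loose marker pen, white with a red cap, 135 mm long, 17 mm thick, lying in front of the units; origin: centre of its underside
- pot: loose specimen pot with red lid, 44 mm in diameter, 62 mm high, left of the units; origin: centre of its underside
- stain_bottle: loose dark violet dropper bottle, 33 mm in diameter, 88 mm high, right of the units; origin: centre of its underside

How it is judged:
By the outcome, as a careful person would: the job done as asked, in the order asked, and still so for the second after the job is handed in, with the robot touching nothing.
It also fails if it takes over 48 s, if anything falls off the work surface, if the arm or the gripper's body presses on something with over 40 N, if the wrist force passes 120 N, or if a joint passes its speed limit or range.

## Working session

There is one attempt and no reset: what is moved stays moved. The work goes in short steps, Python scripts to look and compute and a tool call to move; the robot and the scene stay as the last step left them, time stands still between calls to the robot, and variables do not carry over. Pictures are saved under pics/ and viewed, at most 10 in all, crops included, and the job is handed in when it is done.

Besides the shell and the picture viewer there is one more tool, called after "Emit:" as a command line: name --argument value ..., lists and objects as JSON in quotes. move_arm: Moves the arm, as the interface text tells. Its arguments: {"type":"object","properties":{"deltas":{"type":"array","items":{"type":"array"}},"jaw":{"type":"number"}},"required":["deltas"]}

```bash
mkdir -p pics; ls; python3 - <<'E'
from bench import r
import cv2
for n in("scene","top"):
    im=r.get_image(n); cv2.imwrite(f"pics/{n}0.png",im[:,:,::-1]); print(n,r.get_calibration(n))
s=r.sense(); print(s)
E
```

```text
pics
scene {'K': array([[512.37893632,   0.        , 314.52812966],
       [  0.        , 512.37893632, 237.73405784],
       [  0.        ,   0.        ,   1.        ]]), 'k1': -0.01515648323408641, 'origin': array([-0.28179664, -0.62051794,  0.8051707 ]), 'orientation': array([ 0.77603488, -0.43563681,  0.21377914, -0.40285098])}
top {'K': array([[564.92997774,   0.        , 313.93008039],
       [  0.        , 564.92997774, 243.1580293 ],
       [  0.        ,   0.        ,   1.        ]]), 'k1': -0.0746826918370304, 'origin': array([ 0.36175429, -0.03131247,  1.50873862]), 'orientation': array([-0.70343909,  0.70504798, -0.06672422,  0.0602384 ])}
{'clock': 0.1, 'joint_positions': array([-0.92577011,  0.50178032, -0.42680655,  1.55131082,  0.22079368,
        1.1383328 , -0.2102855 ]), 'joint_velocities': array([ 0.00083199, -0.00073775, -0.00049045, -0.00363407, -0.00152546,
        0.00063324,  0.00116623]), 'joint_efforts': array([-1.12106104e-02, -5.67879725e+01, -5.83815783e+00, -2.79919302e+01,
       -6.89044897e-02,  2.39896879e-02,  2.68512815e-05]), 'tcp_pos': array([0.24198038, 0.6025426 , 0.19498002]), 'tool_rot': array([ 1.89729662e-01,  9.81835966e-01, -8.66107038e-04, -2.03146248e-04]), 'force': array([0.40569978, 0.19202606, 0.37456472]), 'torque': array([-0.01156273,  0.02404367,  0.04246155]), 'gripper_force': 0.0, 'gripper_width': 0.09151660859441446}
```

View pics/scene0.png

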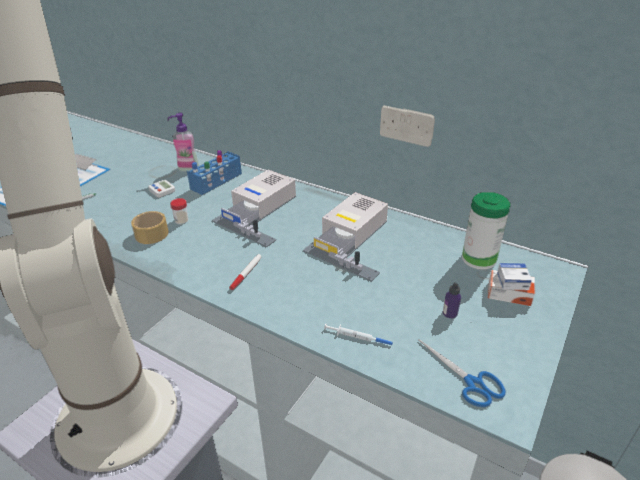

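View pics/top0.png

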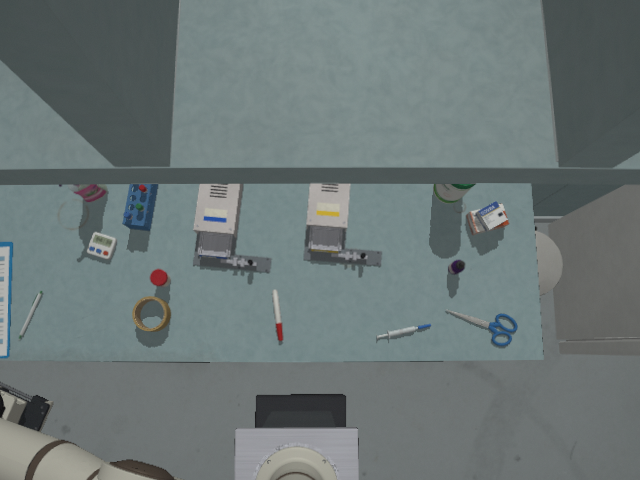

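The yellow unit is at about (327,225) in the top view with its knob near (363,257). In the scene view the strip is near (325,246) and the knob near (357,258). I'll zoom in on both.

```bash
cat > h.py <<'E'
import numpy as np, cv2
from bench import r
from scipy.spatial.transform import Rotation as R
def ray(n,u,v):
    c=r.get_calibration(n);K=c["K"]
    D=np.array([c["k1"],0,0,0,0.])
    p=cv2.undistortPoints(np.array([[[u,v]]],float),K,D)[0,0]
    d=R.from_quat(c["orientation"]).apply([p[0],p[1],1]); return c["origin"],d
def plane(n,u,v,z):
    o,d=ray(n,u,v); return o+d*(z-o[2])/d[2]
def two(a,b):
    o1,d1=ray("top",*a);o2,d2=ray("scene",*b)
    t=np.linalg.lstsq(np.c_[d1,-d2],o2-o1,rcond=None)[0]
    p,q=o1+d1*t[0],o2+d2*t[1]; return (p+q)/2,np.linalg.norm(p-q)
E
python3 - <<'E'
import cv2,numpy as np
a=cv2.imread("pics/top0.png")[170:280,290:400]; b=cv2.imread("pics/scene0.png")[185:285,295:395]
a=cv2.resize(a,(600,600),interpolation=cv2.INTER_CUBIC);cv2.imwrite("pics/topc.png",a)
b=cv2.resize(b,(600,600),interpolation=cv2.INTER_CUBIC);cv2.imwrite("pics/scenec.png",b)
for n in("top0","scene0"):
    im=cv2.imread(f"pics/{n}.png");h=cv2.cvtColor(im,cv2.COLOR_BGR2HSV)
    m=cv2.inRange(h,(20,120,100),(32,255,255))
    k,l,s,c=cv2.connectedComponentsWithStats(m)
    for i in range(1,k):
        if s[i,4]>15: print(n,"yel",s[i],c[i])
    m=cv2.inRange(h,(0,0,0),(179,255,45))
    k,l,s,c=cv2.connectedComponentsWithStats(m)
    for i in range(1,k):
        if 8<s[i,4]<300: print(n,"blk",s[i],c[i])
E
```

```text
top0 yel [317 211  22   5  86] [327.5 213. ]
top0 blk [361 254   4   4  14] [362.5 255.5]
top0 blk [248 260   4   5  13] [249.92307692 261.84615385]
top0 blk [456 263   8   7  38] [459.31578947 266.15789474]
top0 blk [  0 388   9   4  20] [  4.45 389.3 ]
top0 blk [  0 395   5  22  65] [  1.18461538 406.30769231]
top0 blk [256 394  90   6 193] [304.84455959 395.03626943]
top0 blk [255 412   2  15  18] [255.16666667 419.83333333]
scene0 yel [337 214  19   8  46] [345.80434783 217.56521739]
scene0 yel [314 239  23  14  89] [326.4494382  246.34831461]
scene0 blk [ 69 425  12  11  75] [ 74.73333333 430.34666667]
scene0 blk [587 452  24  13  66] [598.63636364 457.68181818]
```

View pics/topc.png

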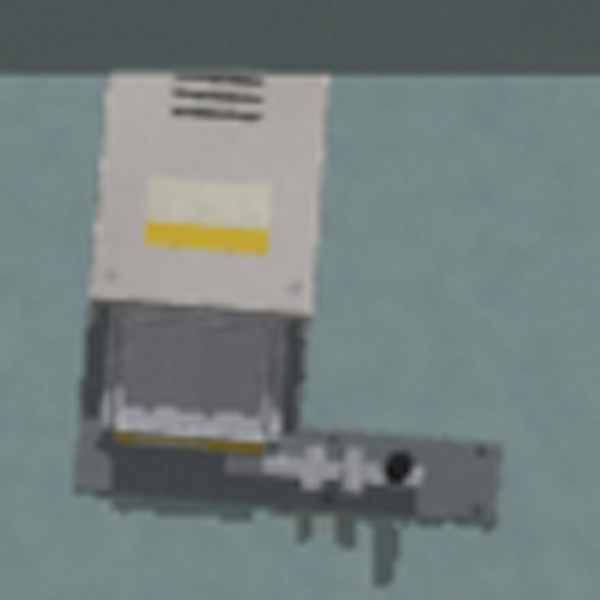

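View pics/scenec.png

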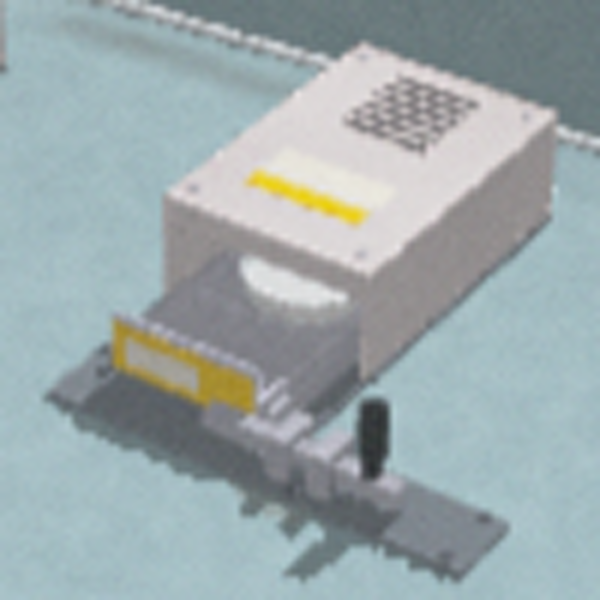

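The crops show the knob top at topc (398,463) and scenec (374,403). The lip's top edge runs from (115,428) to (265,440) in topc, and the hood's front corners are at (92,302) and (313,315).

```bash
python3 - <<'E'
from h import *
T=lambda x,y:((x+.5)*110/600-.5+290,(y+.5)*110/600-.5+170)
S=lambda x,y:((x+.5)/6-.5+295,(y+.5)/6-.5+185)
np.set_printoptions(precision=4,suppress=True)
print("knob",two(T(398,463),S(374,403)),plane("top",*T(398,463),.054),plane("scene",*S(374,403),.054))
hl,hr=plane("top",*T(92,302),.06),plane("top",*T(313,315),.06)
hl2,hr2=plane("scene",*S(165,197),.06),plane("scene",*S(369,273),.06)
print("hood",hl,hr,hl2,hr2)
ll,lr=plane("top",*T(112,438),.038),plane("top",*T(263,450),.038)
ll2,lr2=plane("scene",*S(116,320),.038),plane("scene",*S(257,378),.038)
print("lipfront",ll,lr,ll2,lr2)
for a,b in((hl,hr),(hl2,hr2),(ll,lr),(ll2,lr2)):
    d=a-b; print((a+b)/2,"yaw",np.degrees(np.arctan2(-d[0],d[1])),np.linalg.norm(d))
rl,rr=plane("top",*T(105,75),.06),plane("top",*T(328,75),.06);print(rl,rr, np.degrees(np.arctan2((rl-hl)[1],(rl-hl)[0])))
print(r.sense()["clock"])
# other obstacles
for n,p,z in(("pot",(159,278),.062),("marker",(278,290),.017),("marker",(281,339),.017),("bottle",(457,266),.088),("blueknob",(250,262),.054)):print(n,plane("top",*p,z))
print(R.from_quat(r.sense()["tool_rot"]).as_matrix())
E
```

```text
knob (array([ 0.597 , -0.1736,  0.0545]), np.float64(0.00396967555101239)) [ 0.5959 -0.172   0.054 ] [ 0.5991 -0.1747  0.054 ]
hood [ 0.6736 -0.0256  0.06  ] [ 0.6671 -0.1318  0.06  ] [ 0.6772 -0.0291  0.06  ] [ 0.671  -0.1338  0.06  ]
lipfront [ 0.611  -0.0352  0.038 ] [ 0.605  -0.1082  0.038 ] [ 0.6137 -0.0429  0.038 ] [ 0.6084 -0.1153  0.038 ]
[ 0.6703 -0.0787  0.06  ] yaw -3.502933043634848 0.10642190313085195
[ 0.6741 -0.0814  0.06  ] yaw -3.413811081181061 0.10485598417912123
[ 0.608  -0.0717  0.038 ] yaw -4.700480598073961 0.07331631527657682
[ 0.611  -0.0791  0.038 ] yaw -4.177701161225398 0.07261256690644893
[ 0.7868 -0.032   0.06  ] [ 0.7868 -0.1409  0.06  ] -3.2388097570326257
0.1
pot [0.5338 0.3554 0.062 ]
marker [0.5071 0.0499 0.017 ]
marker [0.3789 0.0412 0.017 ]
bottle [ 0.5601 -0.4103  0.088 ]
blueknob [0.5766 0.1214 0.054 ]
[[-0.928   0.3726 -0.0007]
 [ 0.3726  0.928  -0.0016]
 [ 0.0001 -0.0018 -1.    ]]
```

The rows are not in the units I measure in: shifts go in shares of 0.3 m and turns go in shares of 45 degrees. I convert before sending: -0.2 m / 0.3 = -0.6667, -0.08 m / 0.3 = -0.2667.

Emit:
move_arm --deltas '[[[-0.1333,-0.1233,0],0],[[-0.2667,-0.2467,0],0],[[-0.4,-0.37,0],0],[[-0.5333,-0.4933,0],0],[[-0.6667,-0.6167,0],0]]' --jaw 0

```text
clock: 0.72
tcp_pos: [0.3593, 0.3551, 0.1956]
tool_rot: [0.19, 0.982, -0.0, -0.0]
force: [0.3, -0.1, -0.6]
gripper_width: 0.0463
gripper_force: 0.0
```

In the tool's units: -0.2 m / 0.3 = -0.6667, -0.185 m / 0.3 = -0.6167.

Emit:
move_arm --deltas '[[[-0.1333,-0.1233,0],0],[[-0.2667,-0.2467,0],0],[[-0.4,-0.37,0],0],[[-0.5333,-0.4933,0],0],[[-0.6667,-0.6167,0],0]]'

```text
clock: 1.35
tcp_pos: [0.4758, 0.1091, 0.1958]
tool_rot: [0.19, 0.982, 0.0, -0.0]
force: [0.7, -0.3, -0.3]
gripper_width: 0.0008
gripper_force: 0.0
```

In the tool's units: -0.2 m / 0.3 = -0.6667, -0.18 m / 0.3 = -0.6, -18.3 degrees / 45 = -0.4067.

Emit:
move_arm --deltas '[[[-0.1333,-0.1233,0],-0.1111],[[-0.2667,-0.2467,0],-0.2222],[[-0.4,-0.37,0],-0.3333],[[-0.5333,-0.4933,0],-0.4067],[[-0.6667,-0.6,0],-0.4067]]'

```text
clock: 1.98
tcp_pos: [0.5942, -0.1328, 0.1955]
tool_rot: [0.031, 1.0, -0.0, -0.0]
force: [0.5, 0.2, -0.5]
gripper_width: 0.0005
gripper_force: 0.0
```

In the tool's units: 0.12 m / 0.3 = 0.4, -0.006 m / 0.3 = -0.02.

Emit:
move_arm --deltas '[[[-0.02,-0.0167,0.1],0],[[-0.02,-0.0167,0.2],0],[[-0.02,-0.0167,0.3],0],[[-0.02,-0.0167,0.4],0],[[-0.02,-0.0167,0.4],0]]'

```text
clock: 2.6
tcp_pos: [0.5968, -0.1355, 0.0729]
tool_rot: [0.031, 1.0, 0.001, -0.003]
force: [0.5, 0.5, 0.1]
gripper_width: 0.0008
gripper_force: 0.0
```

```bash
python3 - <<'E'
from h import *
im=r.get_image("scene")[150:300,260:420]; cv2.imwrite("pics/s1.png",cv2.resize(im[:,:,::-1],(640,600),interpolation=cv2.INTER_CUBIC)); s=r.sense();print(s["clock"],s["tcp_pos"])
E
```

```text
2.65 [ 0.59855651 -0.13579553  0.07487472]
```

View pics/s1.png

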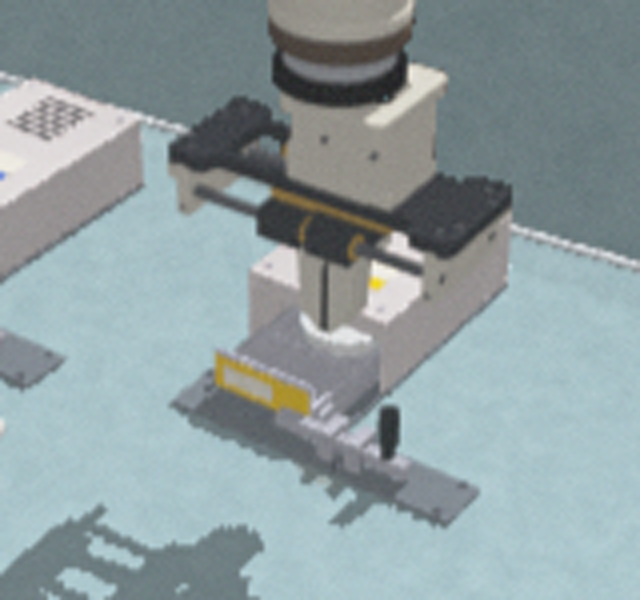

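The closed fingers hang left of the knob, above the staples, at about (325,330) in the crop. I'll lower them and push right.

In the tool's units: 0.039 m / 0.3 = 0.13, 0.036 m / 0.3 = 0.12.

Emit:
move_arm --deltas '[[[0,0,0.0433],0],[[0,0,0.0867],0],[[0,0,0.12],0],[[0,0,0.13],0],[[0,0,0.13],0]]'

```text
clock: 3.28
tcp_pos: [0.5996, -0.136, 0.0366]
tool_rot: [0.031, 1.0, 0.0, -0.0]
force: [-0.9, -0.7, -0.5]
gripper_width: 0.0004
gripper_force: 0.0
```

In the tool's units: -0.02 m / 0.3 = -0.0667, -0.016 m / 0.3 = -0.0533.

Emit:
move_arm --deltas '[[[0,-0.0133,0],0],[[0,-0.0267,0],0],[[0,-0.04,0],0],[[0,-0.0533,0],0],[[0,-0.0667,0],0]]'

```text
clock: 3.9
tcp_pos: [0.5984, -0.1564, 0.0369]
tool_rot: [0.031, 1.0, 0.0, -0.0]
force: [0.3, 0.4, -0.6]
gripper_width: 0.0003
gripper_force: 0.0
```

In the tool's units: -0.016 m / 0.3 = -0.0533, -0.014 m / 0.3 = -0.0467.

Emit:
move_arm --deltas '[[[0,-0.0133,0],0],[[0,-0.0267,0],0],[[0,-0.04,0],0],[[0,-0.0467,0],0],[[0,-0.0533,0],0]]'

```text
clock: 4.53
tcp_pos: [0.5975, -0.172, 0.0369]
tool_rot: [0.031, 1.0, 0.0, -0.0]
force: [1.2, -1.2, 0.2]
gripper_width: 0.0007
gripper_force: 0.0
```

```bash
python3 - <<'E'
from h import *
im=r.get_image("scene")[150:300,260:420]; cv2.imwrite("pics/s2.png",cv2.resize(im[:,:,::-1],(640,600),interpolation=cv2.INTER_CUBIC)); s=r.sense();print(s["clock"],s["tcp_pos"],s["force"])
E
```

```text
4.575 [ 0.59743219 -0.17238456  0.03688068] [ 0.62214026  0.01035751 -0.38969648]
```

View pics/s2.png

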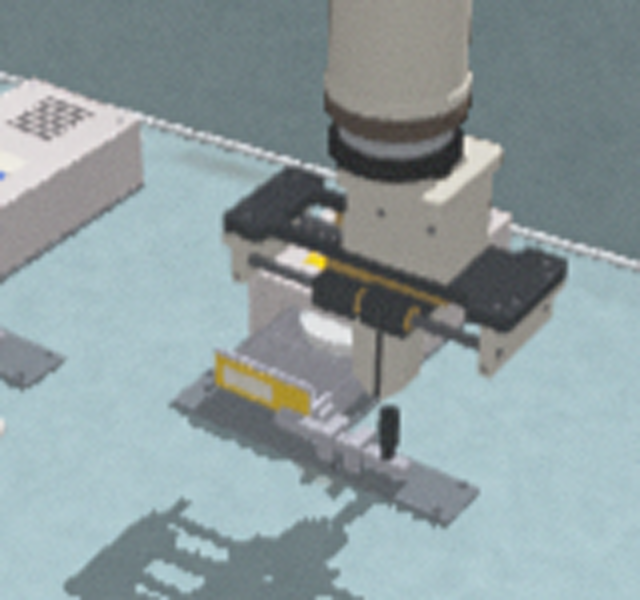

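The knob at (390,430) hasn't moved, and the fingertips at (378,397) appear behind it. I'll check the camera against the measured TCP.

```bash
python3 - <<'E'
from h import *
np.set_printoptions(precision=4,suppress=True)
s=r.sense()
for n in("scene","top"):
    c=r.get_calibration(n);Q=R.from_quat(c["orientation"]).inv()
    D=np.array([c["k1"],0,0,0,0.])
    def P(p): return cv2.projectPoints(Q.apply(np.array(p)-c["origin"])[None],np.zeros(3),np.zeros(3),c["K"],D)[0].ravel()
    print(n,"tcp",P(s["tcp_pos"]),"knobtop",P([.5975,-.1735,.054]),"lift",P([.5975,-.1735,.029]))
print("tip by scene",plane("scene",260+378/4,150+395/4,.037))
im=r.get_image("top"); cv2.imwrite("pics/t2.png",cv2.resize(im[190:300,290:430,::-1],(760,600),interpolation=cv2.INTER_CUBIC))
E
```

```text
scene tcp [355.5314 257.4127] knobtop [356.1493 251.9403] lift [355.8592 260.0896]
top tcp [362.0776 254.9454] knobtop [363.1114 253.8813] lift [362.2211 255.3892]
tip by scene [ 0.6269 -0.1537  0.037 ]
```

View pics/t2.png

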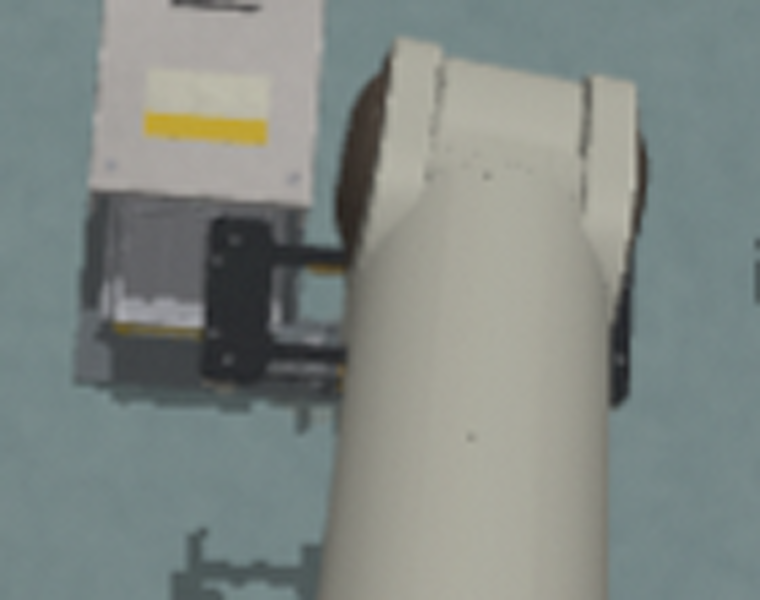

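```bash
python3 - <<'E'
from h import *
np.set_printoptions(precision=4,suppress=True)
T=lambda x,y:((x+.5)*140/760-.5+290,(y+.5)*110/600-.5+190)
S=lambda x,y:((x+.5)/4-.5+260,(y+.5)/4-.5+150)
for a,b in(((203,378),(225,215)),((211,218),(288,172)),((272,222),(345,185))): print(two(T(*a),S(*b)))
s=r.sense(); p=s["tcp_pos"]; M=R.from_quat(s["tool_rot"]); print(M.as_euler("xyz",degrees=True))
for t in((-.0375,.095),(.0375,.095)): print(p+M.apply([t[0],t[1],-.066]))
for z in(.037,.05,.06,.065):print(z,plane("scene",*S(378,397),z))
print([plane("scene",*S(325,330),z) for z in(.075,.09,.1)])
E
```

```text
(array([ 0.5673, -0.0772,  0.1772]), np.float64(0.005630148329884537))
(array([ 0.6388, -0.0799,  0.1704]), np.float64(0.0014616709754604617))
(array([ 0.6406, -0.1118,  0.1689]), np.float64(0.012778232695054865))
[-179.9946   -0.0036  176.4106]
[ 0.6408 -0.0798  0.1029]
[ 0.5659 -0.0751  0.1029]
0.037 [ 0.6259 -0.1531  0.037 ]
0.05 [ 0.6106 -0.161   0.05  ]
0.06 [ 0.5988 -0.1671  0.06  ]
0.065 [ 0.5928 -0.1702  0.065 ]
[array([ 0.625 , -0.1153,  0.075 ]), array([ 0.6064, -0.1257,  0.09  ]), array([ 0.594 , -0.1326,  0.1   ])]
```

The body's xy agrees with the report, but the tips appear about 23 mm higher than the reported TCP, so they passed over the knob. I'll back off left and lower gradually, watching the force.

In the tool's units: 0.036 m / 0.3 = 0.12, 0.027 m / 0.3 = 0.09.

Emit:
move_arm --deltas '[[[0,0.03,0],0],[[0,0.06,0],0],[[0,0.09,0],0],[[0,0.12,0],0],[[0,0.12,0],0]]'

```text
clock: 5.25
tcp_pos: [0.6, -0.1344, 0.0369]
tool_rot: [0.03, 1.0, 0.0, 0.0]
force: [0.2, 0.9, -0.3]
gripper_width: 0.0006
gripper_force: 0.0
```

In the tool's units: 0.014 m / 0.3 = 0.0467, 0.012 m / 0.3 = 0.04.

Emit:
move_arm --deltas '[[[0,0,0.0133],0],[[0,0,0.0267],0],[[0,0,0.04],0],[[0,0,0.0467],0],[[0,0,0.0467],0]]'

```text
clock: 5.88
tcp_pos: [0.5995, -0.1362, 0.0226]
tool_rot: [0.031, 1.0, 0.0, -0.0]
force: [0.8, -0.0, -0.3]
gripper_width: 0.0006
gripper_force: 0.0
```

```bash
python3 - <<'E'
from h import *
im=r.get_image("scene")[150:300,260:420]; cv2.imwrite("pics/s3.png",cv2.resize(im[50:130,50:130,::-1],(600,600),interpolation=cv2.INTER_CUBIC)); s=r.sense();print(s["clock"],s["tcp_pos"],s["force"])
E
```

```text
5.925 [ 0.59964564 -0.13612045  0.02278207] [ 0.38344585  0.79903012 -0.14509872]
```

View pics/s3.png

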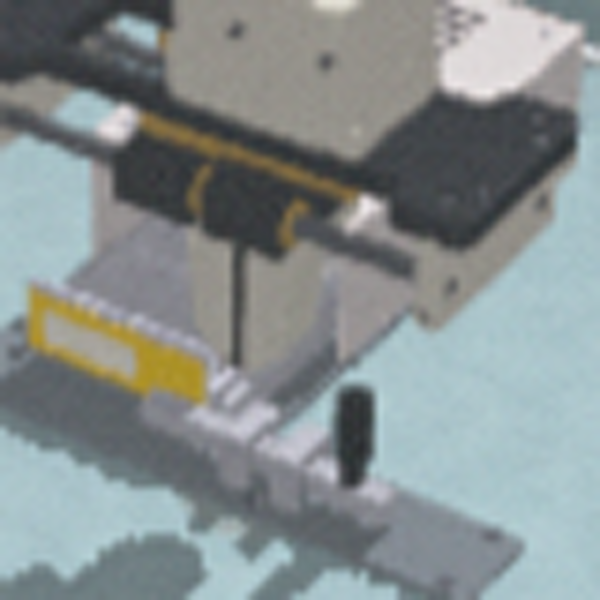

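The fingertips end at about (240,368), beside the lip's right end. Their outline is unclear, so I'll map it by colour.

```bash
python3 - <<'E'
from h import *
im=r.get_image("scene").astype(int)
# beige: R-B
for v in range(228,268):
    print(v,"".join(("F" if (im[v,u,0]-im[v,u,2])>8 and im[v,u].sum()>250 and (im[v,u,0]-im[v,u,2])<70 else "Y" if im[v,u,0]-im[v,u,2]>=70 else "k" if im[v,u].sum()<150 else "g" if im[v,u].sum()<370 else "w" if abs(im[v,u,0]-im[v,u,2])<25 else ".") for u in range(312,366)))
c=r.get_calibration("scene");Q=R.from_quat(c["orientation"]).inv();D=np.array([c["k1"],0,0,0,0.])
P=lambda p:cv2.projectPoints(Q.apply(np.array(p)-c["origin"])[None],np.zeros(3),np.zeros(3),c["K"],D)[0].ravel().round(1)
s=r.sense();M=R.from_quat(s["tool_rot"])
for h in(0,-.01,-.02,-.03): print(h,[P(s["tcp_pos"]+M.apply([x,y,h])) for x,y in((.0095,.019),(.0095,-.019),(-.0095,-.019),(.0095,0))])
E
```

```text
228 ..........wwwwwwwgggggggggggggggggggFFFggggwFwwwwwgggg
229 ..........wwwwwwwwwwggggggggggggggggFggggggwwwwwwwgggg
230 ..........wwwwwwwwwwwwwwwggggggggggFFgggggggwwwwwwgggg
231 ..........wwwwwwwwwwwwwwwwgggggggggFFFgggggggggwwwwwgg
232 ..........wwwwwwwwwwwwwwFFFwggggggggFFwgggggggggggwwww
233 ..........wwwwwwwwwwwwwwwFFFFgggggggFFFwwwwggggggggggw
234 ..........wwwwwwwwwwwwwwFFFFFggwwgggwFFFFwwwgggggggggg
235 ........wwwwwwwwwwwwwwwwFFwFFggFFFwwFFFFwwwwwwwwgggggg
236 ........wwwwwwwwwwwwwwwwwFFFwggFwFFFwFFFwwwwwwwwwggggg
237 ..www.wwwwwwwwwwwwwwwwwwwFwFFggwFFwFFwwFwwwwwwwwwwwwgw
238 .wFFwwwwwwwwwwwwwwwwwwwwFwFFFggFFFwFFwwFwwwwwwwwwwwwww
239 .FYYFFwwwwwwwwwwwwwwwwwwFFFwFggFwwFFFFFFwwwwwwwwwwwwww
240 .wYYYYYFFwwwwwwwwwwwwwwwwFFwFggFwwwwFFwwwwwwwwwwwwwwww
241 .wYYFYYYYFFwwwwwwwwwwwwwwwwFwggFFFFFwwwFwwwwwwwwwwwwgw
242 wFYYFFFYYYYFFwwwwwwwwwwwwFFwFggFFFFwwFFFwwwwwwwwwwww.w
243 gFYYFFFFFYYYYYFFwwwwwwwwwFwwwggwwwwwwFFwwwwwwwwwwww..w
244 wFYYFFFFFFFFYYYYFFwwwwwwwwFFFggFFwFFFFwwwwwwwwwwww....
245 wFYYFFFFwFFFFFYYYYFFwwwwwwwFwggFFFwwFwwwwggwwwwww.....
246 ggFYYYFFFFFFFFFFYYYYYFFwwwwwwggFFF
[... 951 characters left out ...]
wwgggg.......
263 ............wwwgggggggggggggwwwgggwwwwwwwwwggggw......
264 ...............wwwwggggggggggwwgggwwwwgwwwwgggwwwww...
265 .....................wggggggggggggwwwwgwwwwwgwwwwwwww.
266 ......................wgggggggggggwwwwgwwwwwwwwwwwwwww
267 ......................wwgggggggggggwwwggggwwwwwwwwwwww
0 [array([334.4, 256.1]), array([347.3, 261.4]), array([351.4, 257.5]), array([340.8, 258.7])]
-0.01 [array([334.4, 252.9]), array([347.4, 258.2]), array([351.5, 254.3]), array([340.9, 255.5])]
-0.02 [array([334.4, 249.7]), array([347.5, 255. ]), array([351.6, 251. ]), array([340.9, 252.3])]
-0.03 [array([334.5, 246.4]), array([347.5, 251.7]), array([351.7, 247.8]), array([340.9, 249. ])]
```

```bash
python3 - <<'E'
from h import *
im=r.get_image("scene").astype(int); o=cv2.imread("pics/scene0.png")[:,:,::-1].astype(int)
d=np.abs(im-o).max(2)
for v in range(236,266): print(v,"".join("#" if d[v,u]>30 else "+" if d[v,u]>15 else "." for u in range(312,366)))
E
```

```text
236 ........................++.+.###++###++++.........+##+
237 .........................+...##++.++++++............++
238 ........................++.+.##.++..+.+...............
239 ........................+++++##.......................
240 .........................++++##.+.++.+................
241 .........................++++##+++++.................#
242 ........................+++++##+++++.................#
243 .........................++++##+++++..+..............+
244 ..........................+++##+++++.+................
245 ..........................+++#++++++..................
246 ...........................++#++.+++..................
247 ..................+..........#+++++...................
248 .............................##.++....................
249 ......................................................
250 ......................................................
251 ......................................................
252 ......................................................
253 ......................................................
254 ......................................................
255 ......................................................
256 ......................................................
257 ......................................................
258 ......................................................
259 ......................................................
260 ......................................................
261 ......................................................
262 ......................................................
263 ......................................................
264 ......................................................
265 ......................................................
```

The difference image shows the fingers ending at row 248, so the real tips are about 24 mm above the reported TCP (about z 0.047). I'll lower 11 mm more and push.

In the tool's units: 0.011 m / 0.3 = 0.0367, 0.009 m / 0.3 = 0.03.

Emit:
move_arm --deltas '[[[0,0,0.01],0],[[0,0,0.02],0],[[0,0,0.03],0],[[0,0,0.0367],0],[[0,0,0.0367],0]]'

```text
clock: 6.65
tcp_pos: [0.5995, -0.136, 0.0116]
tool_rot: [0.031, 1.0, 0.0, -0.0]
force: [-0.8, -0.3, -0.0]
gripper_width: 0.0004
gripper_force: 0.0
```

Emit:
move_arm --deltas '[[[0,-0.0133,0],0],[[0,-0.0267,0],0],[[0,-0.04,0],0],[[0,-0.0533,0],0],[[0,-0.0667,0],0]]'

```text
clock: 7.28
tcp_pos: [0.5985, -0.1562, 0.0119]
tool_rot: [0.031, 1.0, 0.0, -0.0]
force: [-0.2, 1.7, -0.6]
gripper_width: 0.0009
gripper_force: 0.7
```

```bash
cat > k.py <<'E'
from h import *
im=r.get_image("scene");h=im.astype(int)
m=((h.max(2)<75)).astype(np.uint8); m[:246]=0;m[275:]=0;m[:,:340]=0;m[:,400:]=0
k,l,s,c=cv2.connectedComponentsWithStats(m)
for i in range(1,k):
    if s[i,4]>8: print("dark",s[i],c[i].round(1),plane("scene",*c[i],.0415).round(4))
s=r.sense();print(s["clock"],s["tcp_pos"].round(4),s["force"].round(2))
o=cv2.imread("pics/scene0.png")[:,:,::-1].astype(int);d=np.abs(h-o).max(2)
for v in range(238,268): print(v,"".join("#" if d[v,u]>30 else "+" if d[v,u]>15 else "." for u in range(320,380)))
E
python3 k.py
```

```text
dark [356 252   4  13  38] [357.  257.4] [ 0.5939 -0.1782  0.0415]
7.325 [ 0.5984 -0.1568  0.0119] [0.53 1.04 0.19]
238 ........................######################.....+########
239 ............................#########++###########+..#######
240 ......................+.++++##.+####+.....+#################
241 .......................++++.##....+.........+###############
242 ......................++++++##+++++...........+#############
243 ......................+++++.##+++++.+............###########
244 .......................++++.#++++++.................########
245 ......................++++++#++++##.................+#######
246 .......................+.++.#+++###...++.............#######
247 .......................+.++.#++####.+++.............+######+
248 ........................+++.#.#####+###.............+#####+.
249 .......................++++.#.#########.............+####+..
250 .......................++++.#+########...............+##+...
251 .........................++.#+###+#++.......................
252 .........................+#++#####++........................
253 .....
[... 265 characters left out ...]
........................#+........................
258 ..................................#....+....................
259 ...........................##.....#+...+....................
260 ...........................###+...#.........................
261 ............................+#.........+....................
262 ......................................++....................
263 ...................................+..+.....................
264 ......................................+.....................
265 ..........................................+.................
266 .........................................+..................
267 ............................................................
```

Contact made: the knob shifted slightly with about 1 N along y. I'll continue the push.

In the tool's units: -0.015 m / 0.3 = -0.05, -0.012 m / 0.3 = -0.04.

Emit:
move_arm --deltas '[[[0,-0.01,0],0],[[0,-0.02,0],0],[[0,-0.03,0],0],[[0,-0.04,0],0],[[0,-0.05,0],0]]'

```text
clock: 7.95
tcp_pos: [0.5973, -0.1712, 0.0118]
tool_rot: [0.031, 1.0, 0.0, -0.0]
force: [-0.8, 1.1, 0.6]
gripper_width: 0.0001
gripper_force: 0.9
```

In the tool's units: -0.014 m / 0.3 = -0.0467, -0.012 m / 0.3 = -0.04.

Emit:
move_arm --deltas '[[[0,-0.01,0],0],[[0,-0.02,0],0],[[0,-0.03,0],0],[[0,-0.04,0],0],[[0,-0.0467,0],0]]'

```text
clock: 8.57
tcp_pos: [0.5966, -0.1853, 0.0119]
tool_rot: [0.031, 1.0, -0.0, -0.0]
force: [-2.3, 2.0, 1.6]
gripper_width: 0.0003
gripper_force: 0.9
```

```bash
python3 k.py | head -2; python3 - <<'E'
from h import *
c=r.get_calibration("scene")
im=cv2.cvtColor(cv2.imread("pics/scene0.png"),cv2.COLOR_BGR2RGB).astype(int)
m=(im.max(2)<75).astype(np.uint8);m[:246]=0;m[275:]=0;m[:,:340]=0;m[:,400:]=0
k,l,s,cc=cv2.connectedComponentsWithStats(m)
for i in range(1,k): print("orig",s[i],plane("scene",*cc[i],.0415))
E
```

```text
dark [366 257   4  12  43] [367.3 262. ] [ 0.5908 -0.2078  0.0415]
8.625 [ 0.5965 -0.1856  0.0119] [-1.66  2.17  0.21]
orig [355 252   4  12  39] [ 0.5935717  -0.17727949  0.0415    ]
```

The bolt has moved about 31 mm. I'll push 3 mm more, back off and rise.

In the tool's units: 0.005 m / 0.3 = 0.0167, 0.001 m / 0.3 = 0.0033.

Emit:
move_arm --deltas '[[[0,-0.005,0],0],[[0,-0.01,0],0],[[0,-0.01,0],0],[[0,0.0033,0],0],[[0,0.0167,0],0]]'

```text
clock: 9.25
tcp_pos: [0.5974, -0.1801, 0.012]
tool_rot: [0.031, 1.0, -0.0, 0.0]
force: [0.6, 0.2, -0.0]
gripper_width: 0.0008
gripper_force: 0.0
```

In the tool's units: -0.055 m / 0.3 = -0.1833, -0.045 m / 0.3 = -0.15.

Emit:
move_arm --deltas '[[[0,0,-0.05],0],[[0,0,-0.1],0],[[0,0,-0.15],0],[[0,0,-0.1833],0],[[0,0,-0.1833],0]]'

```text
clock: 9.88
tcp_pos: [0.5979, -0.1804, 0.0683]
tool_rot: [0.031, 1.0, -0.0, 0.001]
force: [0.0, -0.2, 0.6]
gripper_width: 0.0004
gripper_force: 0.0
```

In the tool's units: 0.105 m / 0.3 = 0.35, 0.08 m / 0.3 = 0.2667.

Emit:
move_arm --deltas '[[[-0.0233,0.0833,0],0],[[-0.0467,0.1667,0],0],[[-0.07,0.2667,0],0],[[-0.0917,0.35,0],0],[[-0.0917,0.35,0],0]]'

```text
clock: 10.5
tcp_pos: [0.6311, -0.0734, 0.0663]
tool_rot: [0.029, 1.0, 0.001, -0.0]
force: [-0.3, -0.2, 0.2]
gripper_width: 0.0001
gripper_force: 0.0
```

```bash
python3 k.py; python3 - <<'E'
from h import *
c=r.get_calibration("scene");Q=R.from_quat(c["orientation"]).inv();D=np.array([c["k1"],0,0,0,0.])
P=lambda p:cv2.projectPoints(Q.apply(np.array(p)-c["origin"])[None],np.zeros(3),np.zeros(3),c["K"],D)[0].ravel().round(1)
p=r.sense()["tcp_pos"];print(P(p),P(p+[0,0,.024]))
im=r.get_image("scene")[170:290,270:390]; cv2.imwrite("pics/s4.png",cv2.resize(im[:,:,::-1],(600,600),interpolation=cv2.INTER_CUBIC))
E
```

```text
dark [367 257   4  13  41] [368.4 262.3] [ 0.5911 -0.2105  0.0415]
10.55 [ 0.6306 -0.0761  0.0663] [ 0.15 -0.56  0.35]
238 ............................................................
239 ............................................................
240 ............................................................
241 ............................................................
242 ............................................................
243 ............................................................
244 ............................................................
245 ............................................................
246 ............................................................
247 ............................................................
248 ............................................................
249 ............................................................
250 ............................................................
251 .........+#+.......................#####....................
252 .........+####+...................######....................
253 ..
[... 296 characters left out ...]
##......######........
258 ..............+##++...............######......######........
259 .................+................######......######........
260 ..............###+................######......######........
261 .............######+..............+#####......######........
262 ............#######+...............####.......######........
263 .............+###++................####.......######........
264 ...........#...++..................####.......######........
265 ...........+.#.....................+##....+#+.######........
266 ..............+..........................##########.........
267 .........................................+####.####.........
[328.4 229.3] [328.4 221.5]
```

View pics/s4.png

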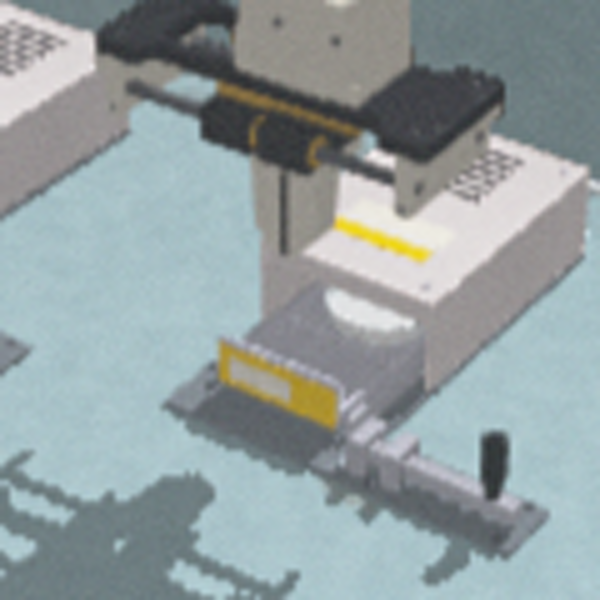

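The bolt is clear of the strip, and the tip at (285,252) agrees with the 24 mm height correction. I'll lower behind the lip.

In the tool's units: 0.046 m / 0.3 = 0.1533, 0.024 m / 0.3 = 0.08.

Emit:
move_arm --deltas '[[[0,0,0.04],0],[[0,0,0.08],0],[[0,0,0.12],0],[[0,0,0.1533],0],[[0,0,0.1533],0]]'

```text
clock: 11.22
tcp_pos: [0.6299, -0.0768, 0.0195]
tool_rot: [0.031, 1.0, 0.0, -0.001]
force: [0.3, 0.3, -0.7]
gripper_width: 0.0004
gripper_force: 0.0
```

In the tool's units: 0.02 m / 0.3 = 0.0667, 0.015 m / 0.3 = 0.05.

Emit:
move_arm --deltas '[[[0,0,0.0167],0],[[0,0,0.0333],0],[[0,0,0.05],0],[[0,0,0.0667],0],[[0,0,0.0667],0]]'

```text
clock: 11.85
tcp_pos: [0.6305, -0.0769, 0.0003]
tool_rot: [0.031, 1.0, 0.0, -0.001]
force: [0.1, 0.2, -0.1]
gripper_width: -0.0
gripper_force: 0.0
```

In the tool's units: 0.015 m / 0.3 = 0.05, 0.012 m / 0.3 = 0.04.

Emit:
move_arm --deltas '[[[0.01,0,0],0],[[0.02,0,0],0],[[0.03,0,0],0],[[0.04,0,0],0],[[0.05,0,0],0]]'

```text
clock: 12.48
tcp_pos: [0.6161, -0.0758, 0.0011]
tool_rot: [0.031, 1.0, 0.0, 0.0]
force: [1.8, 1.0, -0.3]
gripper_width: 0.0005
gripper_force: 1.0
```

```bash
cat > y.py <<'E'
from h import *
im=r.get_image("scene");h=cv2.cvtColor(im,cv2.COLOR_RGB2HSV)
m=cv2.inRange(h,(20,120,100),(32,255,255))
k,l,s,c=cv2.connectedComponentsWithStats(m)
for i in range(1,k):
    if s[i,4]>15: print("yel",s[i],c[i].round(1),plane("scene",*c[i],.027).round(4))
s=r.sense();print(s["clock"],s["tcp_pos"].round(4),s["force"].round(2))
E
python3 y.py
```

```text
yel [311 241  23  17 113] [323.9 249.4] [ 0.5972 -0.0826  0.027 ]
12.525 [ 0.6156 -0.0757  0.0011] [ 1.47 -0.13  1.14]
```

The tray is moving, with about 1.5 N. I'll keep drawing slowly.

In the tool's units: 0.02 m / 0.3 = 0.0667, 0.016 m / 0.3 = 0.0533.

Emit:
move_arm --deltas '[[[0.0133,0,0],0],[[0.0267,0,0],0],[[0.04,0,0],0],[[0.0533,0,0],0],[[0.0667,0,0],0]]'

```text
clock: 13.15
tcp_pos: [0.5958, -0.0746, 0.0009]
tool_rot: [0.031, 1.0, 0.0, 0.0]
force: [1.8, 1.2, 0.7]
gripper_width: 0.0005
gripper_force: 1.0
```

In the tool's units: 0.02 m / 0.3 = 0.0667, 0.016 m / 0.3 = 0.0533.

Emit:
move_arm --deltas '[[[0.0133,0,0],0],[[0.0267,0,0],0],[[0.04,0,0],0],[[0.0533,0,0],0],[[0.0667,0,0],0]]'

```text
clock: 13.78
tcp_pos: [0.5757, -0.0734, 0.0009]
tool_rot: [0.031, 1.0, 0.0, -0.0]
force: [1.8, 1.7, 0.5]
gripper_width: 0.0004
gripper_force: 1.0
```

In the tool's units: 0.02 m / 0.3 = 0.0667, 0.016 m / 0.3 = 0.0533.

Emit:
move_arm --deltas '[[[0.0133,0,0],0],[[0.0267,0,0],0],[[0.04,0,0],0],[[0.0533,0,0],0],[[0.0667,0,0],0]]'

```text
clock: 14.4
tcp_pos: [0.5558, -0.0722, 0.0009]
tool_rot: [0.031, 1.0, 0.0, -0.0]
force: [2.3, 1.4, -0.3]
gripper_width: 0.0005
gripper_force: 1.0
```

In the tool's units: 0.02 m / 0.3 = 0.0667, 0.016 m / 0.3 = 0.0533.

Emit:
move_arm --deltas '[[[0.0133,0,0],0],[[0.0267,0,0],0],[[0.04,0,0],0],[[0.0533,0,0],0],[[0.0667,0,0],0]]'

```text
clock: 15.02
tcp_pos: [0.5359, -0.071, 0.0009]
tool_rot: [0.031, 1.0, 0.0, -0.0]
force: [2.4, 1.8, 0.3]
gripper_width: 0.0005
gripper_force: 1.0
```

```bash
python3 y.py
```

```text
yel [336 214  20   8  47] [345.6 217.5] [ 0.7519 -0.0589  0.027 ]
yel [292 257  23  17 107] [305.  265.7] [ 0.5181 -0.0769  0.027 ]
15.075 [ 0.5351 -0.071   0.0008] [0.31 0.77 1.05]
```

In the tool's units: 0.02 m / 0.3 = 0.0667, 0.016 m / 0.3 = 0.0533.

Emit:
move_arm --deltas '[[[0.0133,0,0],0],[[0.0267,0,0],0],[[0.04,0,0],0],[[0.0533,0,0],0],[[0.0667,0,0],0]]'

```text
clock: 15.7
tcp_pos: [0.5159, -0.0696, 0.0009]
tool_rot: [0.031, 1.0, 0.0, 0.0]
force: [2.2, 0.7, -0.4]
gripper_width: 0.0004
gripper_force: 1.0
```

In the tool's units: 0.005 m / 0.3 = 0.0167, 0.004 m / 0.3 = 0.0133.

Emit:
move_arm --deltas '[[[0.0033,0,0],0],[[0.0067,0,0],0],[[0.01,0,0],0],[[0.0133,0,0],0],[[0.0167,0,0],0]]'

```text
clock: 16.32
tcp_pos: [0.5112, -0.0694, 0.0009]
tool_rot: [0.031, 1.0, 0.0, -0.0]
force: [1.7, 1.1, 0.2]
gripper_width: 0.0003
gripper_force: 1.0
```

```bash
python3 y.py
```

```text
yel [337 214  19   8  46] [345.8 217.6] [ 0.7519 -0.0595  0.027 ]
yel [285 262  24  18 105] [299.4 271.3] [ 0.4934 -0.077   0.027 ]
16.375 [ 0.511  -0.0694  0.0009] [1.35 0.7  0.19]
```

In the tool's units: 0.005 m / 0.3 = 0.0167, 0.004 m / 0.3 = 0.0133.

Emit:
move_arm --deltas '[[[0.0033,0,0],0],[[0.0067,0,0],0],[[0.01,0,0],0],[[0.0133,0,0],0],[[0.0167,0,0],0]]'

```text
clock: 17.0
tcp_pos: [0.5062, -0.0691, 0.0009]
tool_rot: [0.031, 1.0, 0.0, -0.0]
force: [2.3, 2.8, 0.7]
gripper_width: 0.0002
gripper_force: 1.0
```

In the tool's units: 0.004 m / 0.3 = 0.0133, 0.003 m / 0.3 = 0.01.

Emit:
move_arm --deltas '[[[0.0033,0,0],0],[[0.0067,0,0],0],[[0.01,0,0],0],[[0.0133,0,0],0],[[0.0133,0,0],0]]'

```text
clock: 17.62
tcp_pos: [0.503, -0.0689, 0.0011]
tool_rot: [0.031, 1.0, -0.0, 0.001]
force: [4.4, 2.1, -1.8]
gripper_width: 0.0005
gripper_force: 2.2
```

In the tool's units: 0.002 m / 0.3 = 0.0067, 0.001 m / 0.3 = 0.0033.

Emit:
move_arm --deltas '[[[0.0017,0,0],0],[[0.0033,0,0],0],[[0.005,0,0],0],[[0.0067,0,0],0],[[0.0067,0,0],0]]'

```text
clock: 18.25
tcp_pos: [0.503, -0.0689, 0.0013]
tool_rot: [0.031, 1.0, -0.0, 0.002]
force: [7.5, 1.1, -6.6]
gripper_width: 0.0004
gripper_force: 4.2
```

```bash
python3 y.py
```

```text
yel [337 214  19   8  46] [345.8 217.6] [ 0.7519 -0.0595  0.027 ]
yel [283 264  24  18 113] [296.7 273. ] [ 0.4848 -0.0749  0.027 ]
18.3 [ 0.503  -0.0689  0.0013] [ 8.53  0.63 -5.57]
```

The force rose with no further motion, so the tray is at its stop. I'll ease off, lift clear and look.

In the tool's units: -0.012 m / 0.3 = -0.04, -0.002 m / 0.3 = -0.0067.

Emit:
move_arm --deltas '[[[-0.0067,0,0],0],[[-0.0133,0,0],0],[[-0.0233,0,0],0],[[-0.0333,0,0],0],[[-0.04,0,0],0]]'

```text
clock: 18.92
tcp_pos: [0.5119, -0.0697, 0.0008]
tool_rot: [0.031, 1.0, -0.0, -0.0]
force: [0.5, -0.1, -0.1]
gripper_width: 0.0006
gripper_force: 0.0
```

In the tool's units: -0.11 m / 0.3 = -0.3667, -0.08 m / 0.3 = -0.2667.

Emit:
move_arm --deltas '[[[0,0,-0.0333],0],[[0,0,-0.1],0],[[0,0,-0.1667],0],[[0,0,-0.2667],0],[[0,0,-0.3667],0]]'

```text
clock: 19.55
tcp_pos: [0.5119, -0.0695, 0.1124]
tool_rot: [0.031, 1.0, -0.0, -0.0]
force: [0.1, 0.2, 0.2]
gripper_width: 0.0005
gripper_force: 0.0
```

In the tool's units: 0.15 m / 0.3 = 0.5, 0.11 m / 0.3 = 0.3667.

Emit:
move_arm --deltas '[[[0,0.1,-0.1],0],[[0,0.2333,-0.2],0],[[0,0.3667,-0.2],0],[[0,0.5,-0.2],0],[[0,0.5,-0.2],0]]'

```text
clock: 20.18
tcp_pos: [0.5213, 0.0845, 0.1718]
tool_rot: [0.028, 1.0, 0.001, 0.0]
force: [-0.5, -0.1, -0.3]
gripper_width: 0.0005
gripper_force: 0.0
```

```bash
python3 y.py; python3 k.py | head -1; python3 - <<'E'
from h import *
t=r.get_image("top")[190:340,220:400]; s=r.get_image("scene")[185:325,200:400]
a=np.hstack([cv2.resize(t,(400,400),interpolation=2),cv2.resize(s,(400,400),interpolation=2)])
cv2.imwrite("pics/end.png",a[:,:,::-1])
E
```

```text
yel [337 214  19   8  46] [345.8 217.6] [ 0.7519 -0.0595  0.027 ]
yel [283 264  24  18 112] [296.7 273. ] [ 0.4847 -0.075   0.027 ]
20.225 [0.5212 0.0817 0.1715] [ 0.21 -1.41  0.04]
dark [367 257   4  13  43] [368.3 262.5] [ 0.5901 -0.2107  0.0415]
```

View pics/end.png

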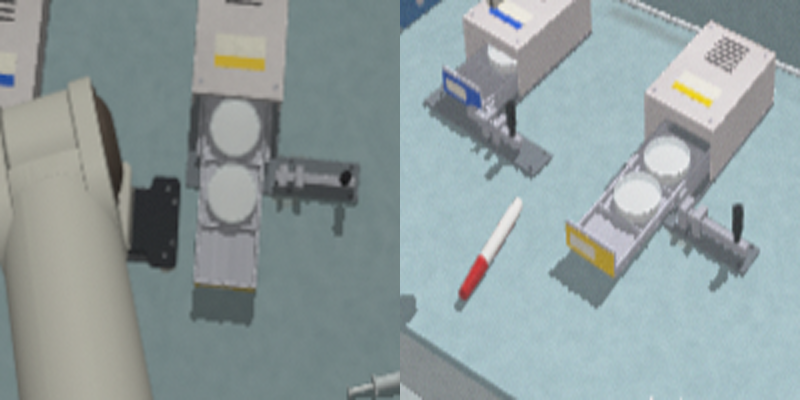

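The yellow tray is fully out with both dishes in their wells, at (235,125) and (230,193) in the left half. The bolt is clear at the right, the blue unit is shut and bolted, the pen is in place, and the arm is clear of everything.

```bash
python3 -c "
from bench import r
print(r.finish_job())"
```

```text
the job is handed in; nothing more can be done
None
```

I pushed the yellow tray's bolt clear to the right and drew the tray out to its stop with both dishes still in their wells; the job is handed in at about 20 s, and the final pictures show the blue tray shut and bolted and the pen in place (the pot and bottle were outside that final view, but the arm passed well clear of both).

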